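# Half-latch the bayonet cap on a vehicle lamp

## Task

Slide the lamp housing across the fixture plate, without lifting it, until it sits flat against both stops. Then fit the bayonet cap into the housing's collar with its lugs through the two notches, press it down flush against the spring, and turn it clockwise about 45 degrees: half of the quarter turn to the lock, before the latch starts to click. Finish while still gripping the cap and holding it there, pressed down and half turned (do not let go), with the lamp still against the stops and the other things on the bench left where they were.

Things in the scene. Friction and masses are not known exactly. Their poses are not given: they have to be found in the camera images.
- fixture: Steel plate 250 x 220 mm, 6 mm thick, screwed to the bench, with two raised dark stops 150 mm long, 18 mm thick, 22 mm above the plate: one across the far (+x) edge, inner face at x = +105 mm, y -75 to +75 mm; one along the left (+y) edge, inner face at y = +90 mm, x -55 to +95 mm. Origin: centre of the plate's underside, at bench height; z up.
- nest_home (a point): Point on the plate's top surface (45, 42, 6 mm in the fixture frame) where the lamp's origin lies when the lamp sits against both stops; axes parallel to the fixture's. The lamp starts 30 to 60 mm short of it in both fixture -x and -y, turned up to 0.2 rad.
- lamp: Vehicle lamp, lens down, loose on the plate, 0.45 to 0.6 kg. Housing 120 mm (its x) by 96 mm (its y) by 30 mm high, flat sides (amber lens below, black back), ribs 10 mm high on top near both x ends, grey round collar in the middle, 73 mm outside diameter. Origin: centre of the underside; z up. Its +x and +y sides go against the stops; push the -x and -y sides (6 N slides it, 20 N is safe).
- lamp_mouth (a point): Centre of the collar's top face, 56 mm above the lamp's underside; lamp axes. The bore is 47 mm in diameter through a lip 5 mm thick, with two notches, at lamp +x and -x, about 12 mm wide at the bore and reaching to 30 mm radius.
- plunger (a joint): Brass spring plunger (28 mm disc) in the middle of the collar; its travel in m: 0 free (top 12 mm below the collar's top), 0.008 when the cap is flush. It pushes the cap up with 3 N at first touch and about 8 N with the cap flush, so press with some 10 to 20 N.
- click (a joint): Spring latch in the collar's wall, a small steel tab outside the collar at 73 degrees clockwise from lamp +x; outward travel in m: 0 at rest. A lug begins to push it out when the cap has turned about 58 degrees; past 0.0012 it counts as clicking. It springs back with 2.5 to 7.5 N.
- cap: Loose black bayonet cap standing upright on its plug on the bench, 55 mm high, 0.12 kg: plug 43 mm diameter, 20 mm long, foot chamfered to 34 mm; flange 68 mm diameter, 5 mm thick; on top an upright grip bar 56 mm long (along x), 14 mm thick (y), 30 mm high. Origin: centre of the plug's foot; z up. A half turn makes no difference.
- cap_grip (a point): Point on the cap's axis inside the grip bar, 48 mm above the foot (23 mm above the flange's top, 7 mm below the bar's top), where the TCP can grip across the bar (fingers closing along cap y).
- cap_seat (a point): Centre of the flange's underside, 20 mm above the foot of the cap; it coincides with lamp_mouth when the cap is flush in the collar.
- lamp_channel (a point): Centre of the lip's underside, 5 mm below lamp_mouth. Below it is a channel of 61 mm diameter where the cap's lugs turn only clockwise seen from above (negative yaw), from the notches (0) to the locked end at about 93 degrees; anticlockwise they stop within about 6 degrees. Turned, the lugs are caught under the lip: if let go, the cap springs up 3.5 mm.
- cap_lugs (a point): Point on the cap's axis 9 mm above its foot, mid-height of the two lugs, which stick out of the plug at cap +x and -x, in line with the grip bar: 7 mm wide, 5 mm thick, tips at 28 mm radius, top 8.5 mm below the flange's underside.
- carton: Bystander: cardboard carton 90 x 120 x 60 mm high; origin centre of its underside.
- round_lamp: Bystander: round amber lamp, 90 mm diameter, 37 mm high; origin centre of its underside.
- screwdriver: Bystander: screwdriver lying on the bench, about 200 mm long.
- parts_bin: Bystander: blue parts bin fixed to the bench, 200 x 140 x 110 mm high; origin centre of its underside.
Mind the look-alikes: they are no part of the job. Leave any green or red look-alike of the cap alone.

How it is judged:
On the way, in this order (a step that is already met when the one before it is completed fails the run):
1. the lamp sits against both stops (x of lamp in the frame of nest_home above -0.004 m and y of lamp in the frame of nest_home above -0.004 m and angle between the x axis of lamp and the x axis of fixture, either way round below 0.05 rad and z of lamp in the frame of nest_home below 0.003 m), for 0.2 s.
2. the cap is pressed down into the collar with its lugs through the notches (x of lamp in the frame of nest_home above -0.006 m and y of lamp in the frame of nest_home above -0.006 m and angle between the x axis of lamp and the x axis of fixture, either way round below 0.05 rad and z of lamp in the frame of nest_home below 0.003 m and horizontal distance between cap_seat and lamp_mouth below 0.004 m and z of cap_seat in the frame of lamp_mouth below 0.0025 m and angle between cap's own z axis and vertical below 0.1 rad and angle between the x axis of cap and the x axis of lamp, either way round below 0.25 rad), for 0.05 s.
At the end, for the whole second after the job is handed in: Lamp within 4 mm of both stops and 0.05 rad of square; cap upright in the collar within 4 mm of its axis, flange within 2.5 mm of the collar top, plunger in over 5 mm, turned 35 to 55 degrees from the notches, latch not clicking, not moving off, still gripped (over 2 N) (all of step 1 and horizontal distance between cap_seat and lamp_mouth below 0.004 m and z of cap_seat in the frame of lamp_mouth below 0.0025 m and angle between cap's own z axis and vertical below 0.1 rad and angle between the x axis of cap and the x axis of lamp, either way round between 0.61 and 0.96 rad and value of joint click below 0.0012 m and value of joint plunger above 0.005 m and contact force between the fingers and cap above 2 N and linear speed of cap below 0.02 m/s); the arm keeps its last pose, push and grip.
It fails at once if the latch clicks (value of joint click above 0.0012 m).
It fails at once if the lamp is lifted or tipped (z of lamp in the frame of nest_home above 0.008 m or angle between lamp's own z axis and vertical above 0.15 rad).
It fails at once if the carton is disturbed (distance of carton from where it was at the start of the episode above 0.03 m).
It fails at once if the round_lamp is disturbed (distance of round_lamp from where it was at the start of the episode above 0.03 m).
It fails at once if the screwdriver is disturbed (distance of screwdriver from where it was at the start of the episode above 0.03 m).
It also fails if it takes over 70 s, if anything falls off the work surface, if the arm or the gripper's body presses on something with over 40 N, if the wrist force passes 120 N, or if a joint passes its speed limit or range.

## Robot

A 7-joint arm with a two-finger parallel gripper is mounted at the origin on the work surface. World frame = base frame: x ahead of the robot, y to its left, z up, the work surface at z = 0. Lengths are in m, angles in rad, forces in N, time in s.
With the tool pointing down it reaches from about 0.35 to 0.9 m from the base axis. Payload 19.9 kg.
Tool frame: the origin (TCP) lies between the finger pads, 19 mm behind the fingertips; this is the grasp point; z points along the fingers, y is the line along which they close (so a half turn about z gives the same grasp; the last joint's range is limited). The gripper opens to 85 mm and grips with 20 to 120 N. Pads are 22 mm wide; open, the fingers measure 114 mm over their backs; the gripper's body (76 mm by 85 mm) begins 54 mm behind the grasp point. The pads swing forward as they close: fully open they stand 13 mm farther back than shut.
Start: joints at [-0.042, 0.417, -0.01, 1.614, 0.005, 1.111, -0.053], TCP at [0.625, 0, 0.25] pointing down, gripper open.
Joint ranges: [-2.81, 2.81], [-0.39, 2.02], [-1.27, 1.25], [0.06, 2.57], [-1.19, 4.33], [0.19, 2], [-2.82, 2.82]. Speed limits (rad/s): [1.89, 1.89, 2.39, 2.39, 3.01, 3.01, 3.01].

## Interface

Orientations are given as a unit quaternion [x, y, z, w].
In Python, from cell import bot, cams gives the robot as it stands. The module is installed in compiled form; this text tells all that it offers.
- The arm moves only by the shell command python3 -m jog 'ROWS' [FORCE]. ROWS is JSON, a list that holds one entry, the list of rows, each a list of 7 numbers: the turn, a rotation vector about the tool's x, y, z in rad, then the shift along the tool's x, y, z in m, then the opening, from 0 (shut) to 1 (fully open). In form: [[[rx, ry, rz, dx, dy, dz, hand], ...]]. A call has 1 to 12 rows; each row shifts and turns the commanded pose from where the row before left it, along the tool's axes as they then stand; what a row does not reach is not made up. A row lasts 1/10 s, in which the tool goes at most 50 mm and 8.59 degrees, less where a joint would pass 70% of its speed; a pose out of reach is approached as far as the arm can. A call with a gripper value outside its range is refused whole. The fingers move at their own pace and stop on an object; FORCE is the grip in N (left out, the last holds). Time passes only in rows, so rows that do not move let the fingers close. It gives the time, the measured TCP pose, the force, the opening and the grip force at its end, in the units of the state.
- bot.get_state(): the state, without advancing time (a new reading comes with each control period).
- cams.snapshot(name): name is "scene" or "side" or "wrist"; returns a dict with "img" (384x512x3 uint8, blue, green, red), "depth" (384x512 float32, m along the optical axis (not along the pixel's ray), 0 where there is no reading), "K" (3x3 intrinsics, pixels), "rvec" (rotation vector, rad) and "tvec" (3), from world to camera coordinates, as OpenCV has them. Camera axes: x right, y down, z forward; pixel columns grow to the right and rows downward; lengths in m; the calibration is good to about 2 mm. A picture is of the moment at which its call begins.
- bot.hand_in(): hands the job in; it is judged then, once.
The state is a dict: "t": time; "joint_positions": joint angles; "dq": joint speeds; "tau": joint torques, N m; "position": TCP position; "eef_rot": TCP orientation; "ft_force": force on the tool from outside, world axes, zero at the start; "ft_torque": the same for the moment, N m; "gripper_width": opening from 0.0 (shut) to 1.0 (fully open); "finger_force": force on a finger pad.
Only numpy, scipy, OpenCV 4.12 (cv2) and the standard library are available. Lean on these libraries where they do the work, as an engineer would, in place of code of your own. Each camera call takes 0.05 s, during which the arm holds its last target. There are 200 camera calls.

## Working session

There is one attempt and no reset: what is moved stays moved. The work goes in short steps, Python scripts to look and compute and a shell command to move; the robot and the scene stay as the last step left them, time stands still between calls to the robot, and variables do not carry over. Pictures are saved under pics/ and viewed, at most 10 in all, crops included, and the job is handed in when it is done.

```bash
mkdir -p pics
cat > h.py <<'E'
import numpy as np, cv2
from cell import bot, cams
def snap(n):
    s=cams.snapshot(n); R=cv2.Rodrigues(np.array(s["rvec"],float))[0]; t=np.array(s["tvec"],float).ravel()
    return s,R,t,np.array(s["K"],float)
def cloud(S):
    s,R,t,K=S; d=s["depth"]; v,u=np.mgrid[:d.shape[0],:d.shape[1]]
    c=np.stack([(u-K[0,2])/K[0,0]*d,(v-K[1,2])/K[1,1]*d,d],-1)
    P=(c-t)@R; P[d<=0]=np.nan; return P
def ray(S,u,v,z):
    s,R,t,K=S; r=R.T@np.linalg.solve(K,[u,v,1.]); o=-R.T@t; return o+r*(z-o[2])/r[2]
E
python3 - <<'E'
from h import *
for n in("scene","side"):
    S=snap(n); cv2.imwrite(f"pics/{n}0.png",cv2.resize(S[0]["img"],(800,600))); print(n,-S[1].T@S[2],S[3][0,0]); np.save(n+"0.npy",cloud(S)); cv2.imwrite(f"{n}raw.png",S[0]["img"])
s=bot.get_state();print(s)
E
```

```text
scene [1.04848738 0.77834334 0.82885099] 427.002720088553
side [-0.09946973 -0.96919481  0.97406238] 418.6738464402181
{'t': 0.1, 'joint_positions': array([-0.0415306 ,  0.4178934 , -0.01027894,  1.61411608,  0.00470414,
        1.11070956, -0.05305434]), 'dq': array([ 0.00108254, -0.0002037 , -0.00113648, -0.00233746,  0.00038698,
        0.00024211,  0.00111235]), 'tau': array([ 7.36347683e-04, -8.65828443e+01,  6.80071078e-01, -4.35639203e+01,
        1.91787863e-02,  5.01704752e-03, -1.23103691e-04]), 'position': array([ 6.24704011e-01, -3.74204258e-06,  2.49435085e-01]), 'eef_rot': array([ 7.07119367e-01,  7.07093980e-01, -4.23654923e-04, -3.53264578e-04]), 'ft_force': array([-0.6395831 ,  0.0331195 , -0.10243681]), 'ft_torque': array([0.01381415, 0.03995274, 0.01924598]), 'finger_force': 0.0, 'gripper_width': 1.0021971548589048}
```

View pics/scene0.png

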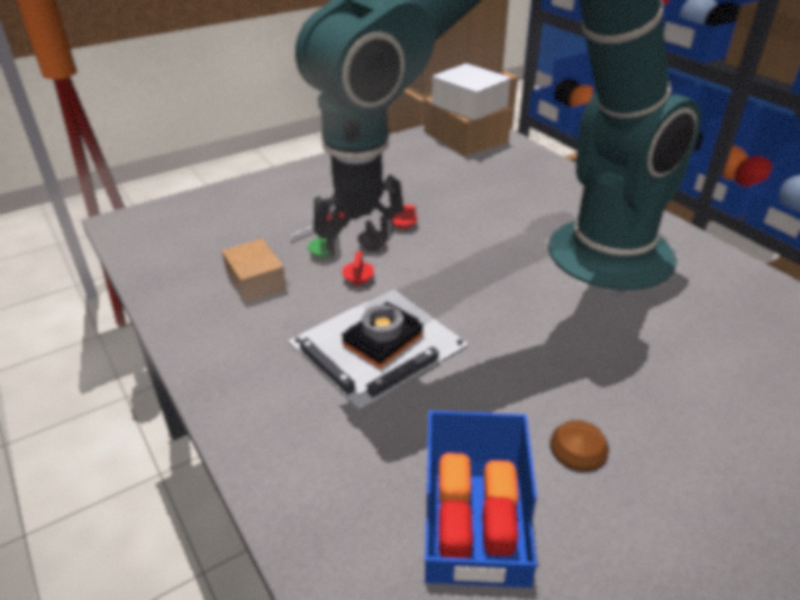

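View pics/side0.png

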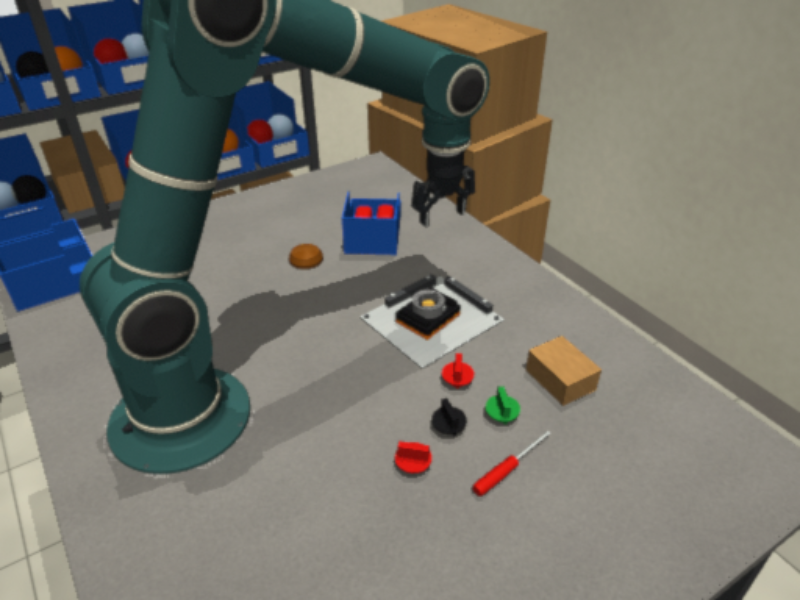

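The side view shows cap-like objects at these pixels (800x600 view): red (458,373), red (413,458), green (503,407), black (450,418). The black one fits the description. The plate is at (432,318) with the lamp at (428,308), and the stops are on the far and left edges. Next I'll measure coarse positions from the depth cloud.

Run:
```python
from h import *
cl={n:np.load(n+"0.npy") for n in("scene","side")}; im={n:cv2.imread(n+"raw.png") for n in cl}
for n in cl:
    P=cl[n]; hsv=cv2.cvtColor(im[n],cv2.COLOR_BGR2HSV); 
    onb=(P[...,0]>.3)&(P[...,0]<.9)&(P[...,1]>-.6)&(P[...,1]<.5)
    pl=onb&(abs(P[...,2]-.006)<.008)&(hsv[...,1]<30)&(hsv[...,2]>165)
    k,l,st,_=cv2.connectedComponentsWithStats(pl.astype(np.uint8)); i=1+np.argmax(st[1:,4])
    q=P[l==i]; h=cv2.minAreaRect(q[:,:2].astype(np.float32)); print(n,"plate",h,q.mean(0))
    hi=onb&(P[...,2]>.012)&(P[...,2]<.11)
    k,l,st,c=cv2.connectedComponentsWithStats(hi.astype(np.uint8))
    for i in range(1,k):
        if st[i,4]>40: print(st[i],np.nanmedian(P[l==i],0).round(3),np.nanmin(P[l==i],0).round(3),np.nanmax(P[l==i],0).round(3),np.median(im[n][l==i],0))
S=snap("side"); cv2.imwrite("pics/cap.png",cv2.resize(S[0]["img"][200:340,220:380],(640,560),interpolation=cv2.INTER_CUBIC))
S=snap("wrist");cv2.imwrite("pics/w0.png",S[0]["img"]);print(-S[1].T@S[2],S[1][2])
```

```text
scene plate ((0.574073076248169, -0.0692758858203888), (0.26285526156425476, 0.3000505566596985), 1.2521947622299194) [ 0.57475535 -0.04396874  0.0051872 ]
[252 131  16  14 149] [ 0.321 -0.33   0.028] [ 0.3   -0.355  0.012] [ 0.354 -0.307  0.056] [ 50.  51. 153.]
[229 140  19  19 199] [ 0.435 -0.301  0.027] [ 0.4   -0.34   0.013] [ 0.463 -0.272  0.057] [50. 48. 53.]
[ 142  152   42   39 1045] [ 0.706 -0.3    0.059] [ 0.653 -0.393  0.012] [ 0.747 -0.266  0.065] [112. 153. 193.]
[197 152  15  13 119] [ 0.548 -0.327  0.026] [ 0.53  -0.372  0.012] [ 0.567 -0.306  0.056] [ 84. 136.  77.]
[219 161  21  21 255] [ 0.523 -0.208  0.026] [ 0.484 -0.251  0.012] [ 0.551 -0.181  0.058] [ 60.  61. 201.]
[ 219  193   53   42 1307] [0.59  0.001 0.041] [ 0.506 -0.074  0.012] [0.649 0.042 0.066] [48. 54. 67.]
[192 215  36  37 387] [0.703 0.001 0.027] [ 0.685 -0.086  0.012] [0.718 0.067 0.034] [95. 89. 90.]
[235 221  47  32 443] [0.601 0.082 0.026] [0.521 0.062 0.012] [0.672 0.096 0.034] [58. 55. 55.]
[ 272  263   72  110 5997] [0.656 0.374 0.052] [0.55  0.248 0.012] [0.779 0.489 0.11 ] [104.  57.  93.]
[... 706 characters left out ...]
.347  0.058] [ 0.648 -0.396  0.012] [ 0.747 -0.269  0.067] [ 83. 142. 190.]
[282 226  21  22 291] [ 0.511 -0.224  0.026] [ 0.483 -0.252  0.013] [ 0.549 -0.182  0.059] [ 19.  25. 214.]
[310 247  23  24 336] [ 0.525 -0.348  0.027] [ 0.498 -0.376  0.012] [ 0.564 -0.308  0.059] [ 61. 154.  36.]
[276 255  23  23 357] [ 0.421 -0.316  0.027] [ 0.393 -0.345  0.018] [ 0.46  -0.275  0.06 ] [29. 28. 29.]
[302 276  50  41 353] [ 0.429 -0.456  0.022] [ 0.374 -0.473  0.012] [ 0.574 -0.43   0.029] [ 19.  29. 200.]
[255 282  21  21 328] [ 0.319 -0.357  0.033] [ 0.3   -0.381  0.02 ] [ 0.353 -0.318  0.06 ] [ 18.   24.  190.5]
[0.6255103  0.07950198 0.37544705] [-6.06858181e-04 -3.08070298e-01 -9.51363402e-01]
```

View pics/cap.png

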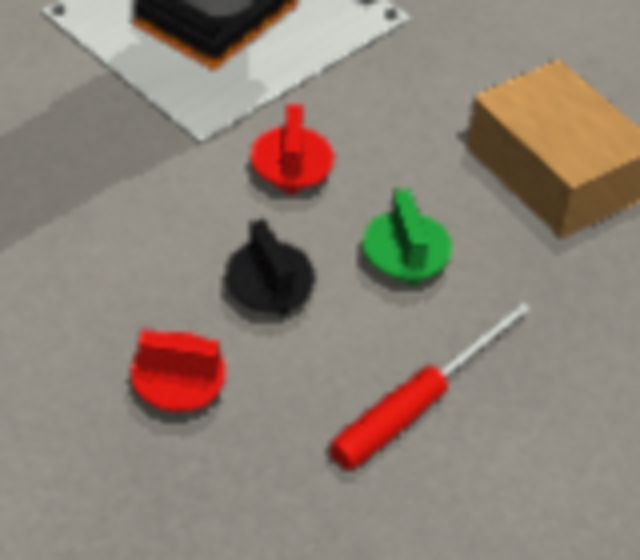

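View pics/w0.png

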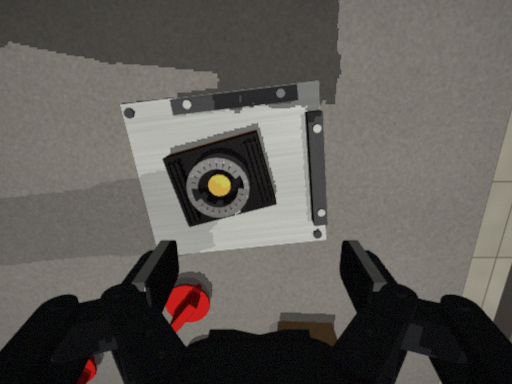

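The crop confirms the black cap at its (268,270), with its bar running from (258,230) to (285,305). The two red caps and the green one are look-alikes. The wrist view shows the plate, the lamp (collar at (218,185), notches at (190,200) and (247,182)) and both stops. I'll measure these from the wrist view.

```bash
cat > meas.py <<'E'
from h import *
def rect(q): 
    (c,(w,h),a)=cv2.minAreaRect(q.astype(np.float32)); 
    if w<h: w,h,a=h,w,a+90
    return np.array(c),w,h,(a+90)%180-90
def big(m):
    k,l,st,_=cv2.connectedComponentsWithStats(m.astype(np.uint8)); return l==1+np.argmax(st[1:,4])
def measure(S):
    P=cloud(S); img=S[0]["img"]; g=img.max(2); Z=P[...,2]; hsv=cv2.cvtColor(img,cv2.COLOR_BGR2HSV)
    roi=(P[...,0]>.42)&(P[...,0]<.76)&(P[...,1]>-.2)&(P[...,1]<.15)
    out={}
    m=roi&(abs(Z-.028)<.006)&(g<120)&(Z<.034)
    k,l,st,_=cv2.connectedComponentsWithStats(m.astype(np.uint8))
    for i in range(1,k):
        if st[i,4]>150:
            c,w,h,a=rect(P[l==i][:,:2]); print("lvl28",c.round(4),round(w,4),round(h,4),round(a,1),st[i])
    m=big(roi&(Z>.05)&(Z<.066)); c,w,h,a=rect(P[m][:,:2]); print("collar rect",c.round(4),w,h)
    (x,y),r=cv2.minEnclosingCircle(P[m][:,:2].astype(np.float32)); print("collar circ",x,y,r,"z",np.median(P[m][:,2]))
    m=roi&(Z>.026)&(Z<.055)&(np.hypot(P[...,0]-x,P[...,1]-y)<.09); m=big(cv2.morphologyEx(m.astype(np.uint8),cv2.MORPH_OPEN,np.ones((3,3))))
    c,w,h,a=rect(P[m][:,:2]); print("body",c.round(4),w,h,a)
    hh=(hsv[...,0]>15)&(hsv[...,0]<35)&(hsv[...,1]>120)&(np.hypot(P[...,0]-x,P[...,1]-y)<.05)
    v,u=np.nonzero(hh); print("brass",ray(S,u.mean(),v.mean(),.05).round(4),len(u))
    return P
E
python3 - <<'E'
from meas import *
S=snap("wrist"); P=measure(S)
for u,v in((122,103),(318,82),(326,240)): print(ray(S,u,v,.006).round(4))
for u,v in((171,100),(299,86),(321,110),(327,224),(307,112),(313,222)): print(ray(S,u,v,.028).round(4))
E
```

```text
lvl28 [0.5954 0.0774] 0.1493 0.018 6.5 [ 170   84  128   31 1954]
lvl28 [ 0.6996 -0.01  ] 0.1496 0.0185 -83.5 [ 306  110   21  116 1616]
collar rect [ 0.5768 -0.0211] 0.07313776761293411 0.07265698164701462
collar circ 0.5784741044044495 -0.022918106988072395 0.03911641612648964 z 0.06366831389283839
body [ 0.5769 -0.021 ] 0.11969724297523499 0.09611687064170837 15.634453773498535
brass [ 0.5387 -0.0715  0.05  ] 620
[0.4529 0.0723 0.006 ]
[0.6982 0.0971 0.006 ]
[ 0.7242 -0.1206  0.006 ]
[0.5216 0.0761 0.028 ]
[0.6721 0.0917 0.028 ]
[0.6995 0.0648 0.028 ]
[ 0.7179 -0.0844  0.028 ]
[0.683  0.0625 0.028 ]
[ 0.6987 -0.0814  0.028 ]
```

```bash
python3 -m jog '[[[0,0,-0.113,-0.02,-0.01,0,0.6],[0,0,0,-0.04,-0.018,0,0.6],[0,0,0,-0.0435,-0.0175,0,0.6],[0,0,0,0,0,0.04,0.6],[0,0,0,0,0,0.045,0.6],[0,0,0,0,0,0.045,0.6],[0,0,0,0,0,0.04,0.6],[0,0,0,0,0,0.03,0.6],[0,0,0,0,0,0.02,0.6],[0,0,0,0,0,0,0.6]]]' 40
cat > st.py <<'E'
from h import *
from scipy.spatial.transform import Rotation as Ro
def st():
    s=bot.get_state(); c,n=np.cos(.1134),np.sin(.1134); d=s["position"][:2]-[.5865,-.0230]
    X=Ro.from_quat(s["eef_rot"]).as_matrix()
    print("t",round(s["t"],2),"fix xy mm",(1e3*(c*d[0]+n*d[1])).round(1),(1e3*(-n*d[0]+c*d[1])).round(1),"z",s["position"][2].round(4),"tool x yaw rel fix",(np.degrees(np.arctan2(X[1,0],X[0,0]))-6.5).round(2),"tilt",X[2,2].round(5),"F",s["ft_force"].round(1),"M",s["ft_torque"].round(2),"w",round(s["gripper_width"],3),"ff",round(s["finger_force"],1),"q7",s["joint_positions"][6].round(2))
st()
E
python3 st.py
```

```text
t: 1.25
position: [0.5874, -0.1067, 0.0273]
eef_rot: [0.666, 0.746, -0.001, -0.002]
ft_force: [0.0, 0.5, 0.1]
gripper_width: 0.598
finger_force: 0.0
t 1.25 fix xy mm -8.5 -83.3 z 0.0273 tool x yaw rel fix 89.98 tilt -0.99999 F [0.  0.5 0.1] M [ 0.03 -0.02  0.02] w 0.598 ff 0.0 q7 0.24
```

```bash
python3 -m jog '[[[0,0,0,0.01,0,0,0.6],[0,0,0,0.008,0,0,0.6],[0,0,0,0.005,0,0,0.6],[0,0,0,0.005,0,0,0.6],[0,0,0,0.005,0,0,0.6],[0,0,0,0.005,0,0,0.6],[0,0,0,0.005,0,0,0.6],[0,0,0,0.005,0,0,0.6],[0,0,0,0.004,0,0,0.6],[0,0,0,0.004,0,0,0.6]]]' >/dev/null; python3 st.py
```

```text
t 2.25 fix xy mm -6.8 -27.4 z 0.03 tool x yaw rel fix 89.97 tilt -1.0 F [ 0.7 -4.   1.5] M [-0.69 -0.06 -0.04] w 0.598 ff 1.7 q7 0.15
```

```bash
python3 -m jog '[[[0,0,0,0.003,0,0,0.6],[0,0,0,0.003,0,0,0.6],[0,0,0,0.002,0,0,0.6],[0,0,0,0.002,0,0,0.6]]]' >/dev/null; python3 st.py;  python3 - <<'E'
from meas import *
S=snap("wrist"); cv2.imwrite("w.png",S[0]["img"]); measure(S)
E
```

```text
t 2.65 fix xy mm -6.8 -18.2 z 0.03 tool x yaw rel fix 89.96 tilt -1.0 F [  2.3 -14.9  -1.5] M [-3.15 -0.42  0.23] w 0.597 ff 7.5 q7 0.13
lvl28 [0.5957 0.0719] 0.1498 0.0084 6.4 [ 134    0  378   28 7329]
lvl28 [ 0.6994 -0.012 ] 0.1463 0.02 -83.0 [ 448   73   64  272 7673]
collar rect [0.5788 0.0175] 0.07353834062814713 0.07344936579465866
collar circ 0.5788673162460327 0.01751668192446232 0.03726232796907425 z 0.06389163600719253
body [0.5874 0.0116] 0.13604365289211273 0.12632186710834503 6.438572883605957
brass [0.5789 0.0179 0.05  ] 4270
```

```bash
python3 -m jog '[[[0,0,0,-0.015,0,0,0.4],[0,0,0,0,0,-0.04,0.4],[0,0,0,0,0,-0.04,0.4],[0,0,0.1,0,-0.03,0,0.4],[0,0,0,0.02,-0.03,0,0.4],[0,0,0,0.03,-0.03,0,0.4],[0,0,0.147,0.02,0,0,0.4],[0,0,0.147,0,0,0,0.4],[0,0,0.147,0,0,0,0.4],[0,0,0.147,0,0,0,0.4],[0,0,0.147,0,0,0,0.4],[0,0,0.147,0,0,0,0.4]]]' >/dev/null; python3 st.py
```

```text
t 3.9 fix xy mm -89.6 42.5 z 0.11 tool x yaw rel fix 33.35 tilt -1.0 F [1.1 0.4 0.8] M [ 0.03  0.   -0.  ] w 0.402 ff 0.0 q7 -0.85
```

```bash
python3 -m jog '[[[0,0,0.147,0,0,0,0.4],[0,0,0.147,0,0,0,0.4],[0,0,0.147,0,0,0,0.4],[0,0,0.147,0,0,0,0.4],[0,0,0,0,0,0,0.4]]]' >/dev/null; python3 st.py
```

```text
t 4.4 fix xy mm -89.6 42.7 z 0.1099 tool x yaw rel fix -0.14 tilt -1.0 F [ 0.2 -0.5 -1.2] M [ 0.03 -0.04  0.02] w 0.402 ff 0.0 q7 -1.36
```

```bash
python3 -m jog '[[[0,0,0,-0.008,0.006,0.03,0.4],[0,0,0,0,0,0.03,0.4],[0,0,0,0,0,0.02,0.4],[0,0,0,0.01,0,0,0.4],[0,0,0,0.01,0,0,0.4],[0,0,0,0.006,0,0,0.4],[0,0,0,0.006,0,0,0.4],[0,0,0,0.006,0,0,0.4],[0,0,0,0.006,0,0,0.4],[0,0,0,0.006,0,0,0.4],[0,0,0,0.006,0,0,0.4]]]' >/dev/null; python3 st.py
```

```text
t 5.5 fix xy mm -41.1 37.1 z 0.0301 tool x yaw rel fix 0.04 tilt -1.0 F [-3.5 -0.5  1.9] M [-0.12  0.87 -0.01] w 0.4 ff 2.0 q7 -1.29
```

```bash
python3 -m jog '[[[0,0,0,0.005,0,0,0.4],[0,0,0,0.004,0,0,0.4],[0,0,0,0.003,0,0,0.4]]]' >/dev/null; python3 st.py
```

```text
t 5.8 fix xy mm -29.3 37.0 z 0.0299 tool x yaw rel fix 0.03 tilt -1.0 F [-4.  -0.2  3.7] M [-0.13  0.84  0.05] w 0.401 ff 2.1 q7 -1.29
```

```bash
python3 -m jog '[[[0,0,0,0.003,0,0,0.4],[0,0,0,0.002,0,0,0.4],[0,0,0,0.002,0,0,0.4]]]' >/dev/null; python3 st.py
```

```text
t 6.1 fix xy mm -26.2 36.9 z 0.0291 tool x yaw rel fix -0.0 tilt -0.99997 F [-35.3  -4.1  17.8] M [-0.73  7.16  0.06] w 0.393 ff 18.0 q7 -1.3
```

```bash
python3 -m jog '[[[0,0,0,-0.01,0,0,0.4],[0,0,0,-0.012,0,0,0.4],[0,0,0,0,0,-0.04,0.4],[0,0,0,0,0,-0.05,0.4],[0,0,0,0,0,-0.05,0.4],[0,0,0,0,0,-0.05,0.4],[0,0,0,0,0,-0.03,0.4],[0,0,0,0,0,0,0.4]]]' >/dev/null; python3 st.py;  python3 - <<'E'
from meas import *
S=snap("wrist"); cv2.imwrite("pics/w1.png",S[0]["img"]); measure(S)
E
```

```text
t 6.9 fix xy mm -43.0 36.8 z 0.2544 tool x yaw rel fix 0.02 tilt -0.99997 F [ 0.5  0.3 -0.9] M [-0.07  0.01 -0.03] w 0.4 ff 0.0 q7 -1.42
lvl28 [ 0.7003 -0.0105] 0.1494 0.0186 -83.6 [ 226   16  136   20 2297]
lvl28 [0.5962 0.0776] 0.1493 0.0181 6.9 [ 198   44   22  129 1706]
collar rect [0.6271 0.0235] 0.0728001594543457 0.07270462810993195
collar circ 0.6282563209533691 0.021512044593691826 0.038867026567459106 z 0.06380802286161603
body [0.6309 0.0229] 0.14918631315231323 0.13395337760448456 6.250211238861084
brass [0.6268 0.0229 0.05  ] 551
```

View pics/w1.png

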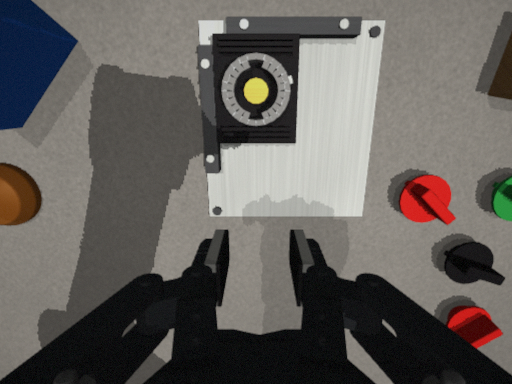

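The lamp sits in the corner of both stops (collar at (257,90), notches up and down along fixture x). The black cap is visible at (468,262), between the red ones at (425,198) and (470,328).

```bash
cat > cap.py <<'E'
from meas import *
def cap(S):
    P=cloud(S); Z=P[...,2]; near=np.hypot(P[...,0]-.43,P[...,1]+.307)<.055
    dark=S[0]["img"].max(2)<110
    b=P[near&dark&(Z>.047)&(Z<.066)]; c,w,h,a=rect(b[:,:2]); print("bar",c.round(4),w,h,a,len(b),np.median(b[:,2]))
    f=P[near&dark&(Z>.018)&(Z<.034)]; c,w,h,_=rect(f[:,:2]); print("flange",c.round(4),w,h)
E
python3 - <<'E'
from cap import *
S=snap("wrist"); cap(S)
E
```

```text
bar [ 0.4287 -0.3083] 0.05826244875788689 0.01427545677870512 78.09185028076172 499 0.056304848231961586
flange [ 0.4296 -0.3066] 0.06728732585906982 0.06405831128358841
```

```bash
python3 -m jog '[[[0,0,0,-0.024,0.05,0,0.5],[0,0,0,-0.024,0.05,0,0.5],[0,0,0,-0.024,0.05,0,0.5],[0,0,0,-0.024,0.05,0,0.5],[0,0,0,-0.024,0.05,0,0.5],[0,0,0,-0.025,0.05,0.0,0.5],[0,0,-0.14,0,0,0.02,0.5],[0,0,-0.14,0,0,0.02,0.5],[0,0,-0.14,0,0,0,0.5],[0,0,-0.14,0,0,0,0.5],[0,0,-0.14,0,0,0,0.5],[0,0,-0.14,0,0,0,0.5]]]' >/dev/null;python3 -m jog '[[[0,0,-0.14,0,0,0,0.5],[0,0,-0.14,0,0,0,0.5],[0,0,-0.13,0,0,0,0.5],[0,0,0,0,0,0,0.5]]]';python3 st.py
python3 - <<'E'
from cap import *
S=snap("wrist"); cv2.imwrite("pics/w2.png",S[0]["img"]); cap(S)
from scipy.spatial.transform import Rotation as Ro
s=bot.get_state(); R=Ro.from_quat(s["eef_rot"]).as_matrix(); print(R.round(4))
E
```

```text
t: 8.6
position: [0.4384, -0.2742, 0.2088]
eef_rot: [0.776, 0.631, -0.0, -0.001]
ft_force: [-0.4, -0.4, -0.4]
gripper_width: 0.503
finger_force: 0.0
t 8.6 fix xy mm -175.6 -232.9 z 0.2088 tool x yaw rel fix 71.77 tilt -1.0 F [-0.4 -0.4 -0.4] M [0.   0.05 0.04] w 0.503 ff 0.0 q7 0.4
bar [ 0.4274 -0.3079] 0.055076923221349716 0.01320264395326376 78.37298583984375 643 0.05674504140242108
flange [ 0.4278 -0.3077] 0.06705503165721893 0.06556953489780426
[[ 2.085e-01  9.780e-01 -1.400e-03]
 [ 9.780e-01 -2.085e-01  7.000e-04]
 [ 4.000e-04 -1.500e-03 -1.000e+00]]
```

View pics/w2.png

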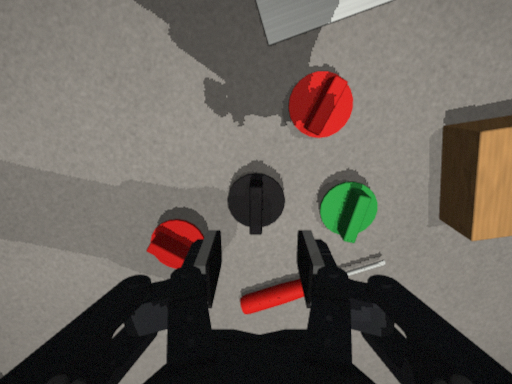

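The black cap is at (256,200), with its bar vertical in the image, which is in line with the tool x axis. I'll descend and grip it.

```bash
python3 -m jog '[[[0,0,0,-0.02,-0.0034,0.03,0.5],[0,0,0,-0.0152,0,0.03,0.5],[0,0,0,0,0,0.03,0.5],[0,0,0,0,0,0.03,0.5],[0,0,0,0,0,0.025,0.5],[0,0,0,0,0,0.016,0.5],[0,0,0,0,0,0,0.5]]]' >/dev/null;python3 st.py; python3 -c "
from h import *;print(bot.get_state()['position'])"
```

```text
t 9.35 fix xy mm -190.6 -264.6 z 0.0467 tool x yaw rel fix 71.42 tilt -0.99999 F [0.5 0.3 1. ] M [-0.03 -0.02  0.  ] w 0.501 ff 0.0 q7 0.57
[ 0.42703649 -0.30747302  0.04667554]
```

```bash
python3 -m jog '[[[0,0,0,0,0,-0.001,0.0],[0,0,0,0,0,0,0],[0,0,0,0,0,0,0],[0,0,0,0,0,0,0],[0,0,0,0,0,0,0],[0,0,0,0,0,0,0],[0,0,0,0,0,0,0]]]' 80 >/dev/null;python3 st.py; python3 -m jog '[[[0,0,0,0,0,-0.03,0],[0,0,0,0,0,-0.05,0],[0,0,0,0,0,-0.05,0],[0,0,0,0,0,-0.03,0],[0,0,0,0,0,0,0]]]' >/dev/null;python3 st.py;python3 - <<'E'
from h import *
s=bot.get_state();print(s["position"],s["eef_rot"])
S=snap("side");P=cloud(S);p=s["position"]
m=(S[0]["img"].max(2)<80)&(np.hypot(P[...,0]-p[0],P[...,1]-p[1])<.04)&(P[...,2]<p[2]-.02)&(P[...,2]>.03)
print("low pts",np.nanmin(P[m],0).round(4),np.nanmax(P[m],0).round(4))
v,u=np.nonzero(m); cv2.imwrite("pics/s2.png",cv2.resize(S[0]["img"][v.min()-60:v.max()+60,u.min()-60:u.max()+60],None,fx=3.5,fy=3.5))
E
```

```text
t 10.05 fix xy mm -188.9 -265.8 z 0.0508 tool x yaw rel fix 71.62 tilt -1.0 F [-1.3  1.1  9.1] M [0.26 0.28 0.04] w 0.148 ff 80.9 q7 0.57
t 10.55 fix xy mm -188.0 -266.7 z 0.2144 tool x yaw rel fix 71.62 tilt -0.99997 F [ 0.2 -1.  -0.9] M [-0.02 -0.02 -0.02] w 0.144 ff 79.5 q7 0.48
[ 0.42992772 -0.30923404  0.21440813] [0.77647417 0.63013911 0.00153104 0.00319788]
low pts [ 0.3956 -0.3464  0.1674] [ 0.4615 -0.2803  0.1939]
```

```bash
python3 -m jog '[[[0,0,0.14,0,0,0,0],[0,0,0.14,0,0,0,0],[0,0,0.14,0,0,0,0],[0,0,0.14,0,0,0,0],[0,0,0.14,0,0,0,0],[0,0,0.14,0,0,0,0],[0,0,0.14,0,0,0,0],[0,0,0.14,0,0,0,0],[0,0,0.13,0,0,0,0],[0,0,0,0,0,0,0]]]' >/dev/null; python3 -m jog '[[[0,0,0,0.025,-0.033,0,0],[0,0,0,0.03,-0.04,0,0],[0,0,0,0.03,-0.04,0,0],[0,0,0,0.03,-0.04,0,0],[0,0,0,0.03,-0.04,0,0],[0,0,0,0.03,-0.04,0,0],[0,0,0,0.03,-0.04,0,0],[0,0,0,0.028,-0.035,0,0],[0,0,0,0,0,0,0]]]';python3 st.py;python3 - <<'E'
from meas import *
S=snap("wrist");cv2.imwrite("pics/w3.png",S[0]["img"]);P=cloud(S);s=bot.get_state();p=s["position"]
from scipy.spatial.transform import Rotation as Ro
R=Ro.from_quat(s["eef_rot"]).as_matrix(); L=(P-p)@R
m=(abs(L[...,0])<.05)&(abs(L[...,1])<.045)&(L[...,2]>.012)&(L[...,2]<.035)&(S[0]["img"].max(2)<120)
q=L[m];print(len(q),q.min(0),q.max(0),np.median(q[:,2])); np.save("flange.npy",q)
E
```

```text
t: 12.5
position: [0.6265, 0.0311, 0.2082]
eef_rot: [0.998, 0.063, -0.001, -0.001]
ft_force: [-2.0, -0.1, -1.3]
gripper_width: 0.144
finger_force: 79.4
t 12.5 fix xy mm 45.9 49.2 z 0.2082 tool x yaw rel fix 0.72 tilt -1.0 F [-2.  -0.1 -1.3] M [0.03 0.08 0.05] w 0.144 ff 79.4 q7 -1.35
4338 [-0.01747665 -0.03783225  0.01207669] [0.03495672 0.02948624 0.02919351] 0.024052348556050263
```

View pics/w3.png

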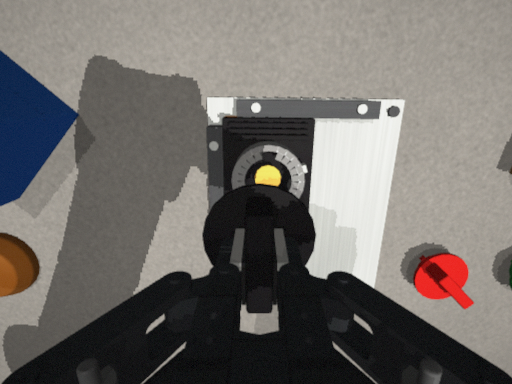

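The wrist view shows the flange disc centred near (259,240), the bar between the fingers, and the lamp collar beyond at (268,178). I'll fit the flange's edge to get the cap's offset in the tool frame.

Run:
```python
from h import *
from scipy.optimize import least_squares
q=np.load("flange.npy"); q=q[(q[:,2]>.019)&(q[:,2]<.028)]
h=cv2.convexHull(q[:,:2].astype(np.float32))[:,0]; e=h[h[:,0]>.006]
f=least_squares(lambda c:np.hypot(*(e-c).T)-.034,[0,0],loss="soft_l1",f_scale=.001); print(len(e),f.x,np.abs(f.fun).max(),np.median(q[:,2]))
f=least_squares(lambda c:np.hypot(*(e-c[:2]).T)-c[2],[0,0,.034],loss="soft_l1",f_scale=.001); print(f.x)
```

```text
30 [ 0.00075748 -0.00412513] 0.00042768217928292745 0.024074999837589716
[ 0.00153269 -0.0042017   0.0334051 ]
```

Run:
```python
from meas import *
from scipy.spatial.transform import Rotation as Ro
S=snap("wrist");s=bot.get_state();p=s["position"];R=Ro.from_quat(s["eef_rot"]).as_matrix()
C=-S[1].T@S[2]; print("cam in tool",(C-p)@R, "p",p); print((S[1]@R).round(4)); print(R.round(4))
P=cloud(S); L=(P-p)@R
for u,v in((204,240),(259,190),(315,240),(232,230),(288,230)): print(u,v,L[v,u].round(4),P[v,u].round(4))
measure(S)
Z=P[...,2]; hsv=cv2.cvtColor(S[0]["img"],cv2.COLOR_BGR2HSV)
m=(hsv[...,0]>20)&(hsv[...,0]<35)&(hsv[...,1]>150);v,u=np.nonzero(m);print(u.mean(),v.mean(),v.min(),v.max())
from scipy.optimize import least_squares
d=P[(abs(Z-.063)<.004)&(np.hypot(P[...,0]-.627,P[...,1]-.023)<.045)][:,:2]
h=cv2.convexHull(d.astype(np.float32))[:,0];e=h[(h-[.627,.023])@[.9936,.1132]>.0]
f=least_squares(lambda c:np.hypot(*(e-c).T)-.0365,[.627,.023]);print("collar fit",f.x,abs(f.fun).max(),len(e))
```

```text
cam in tool [ 0.08055454 -0.00294965 -0.12561776] p [0.62470513 0.02501671 0.20861065]
[[ 3.800e-03  1.000e+00  7.000e-04]
 [-9.515e-01  3.800e-03 -3.078e-01]
 [-3.078e-01  5.000e-04  9.515e-01]]
[[ 9.929e-01  1.186e-01 -1.900e-03]
 [ 1.186e-01 -9.929e-01 -5.000e-04]
 [-1.900e-03  3.000e-04 -1.000e+00]]
204 240 [-0.0006 -0.0354  0.0242] [0.6198 0.0601 0.1844]
259 190 [ 0.0308 -0.0028  0.0245] [0.6549 0.0314 0.1841]
315 240 [-0.096   0.0705  0.2012] [ 0.5374 -0.0565  0.0076]
232 230 [ 0.0064 -0.0185  0.0234] [0.6288 0.0441 0.1852]
288 230 [0.0063 0.0144 0.0239] [0.6326 0.0115 0.1847]
lvl28 [ 0.6998 -0.0055] 0.1589 0.018 -83.4 [ 223   97  154   19 2353]
lvl28 [0.6199 0.0804] 0.1017 0.0173 6.6 [ 202  124   19   90 1168]
collar rect [0.6385 0.0223] 0.07568395882844925 0.05078856274485588
collar circ 0.6282676458358765 0.02141392230987549 0.03892143815755844 z 0.06369715953106436
body [0.6421 0.0243] 0.13370852172374725 0.12613020837306976 -83.4388952255249
brass [0.6253 0.0226 0.05  ] 522
264.98591549295776 179.85915492957747 163 368
collar fit [0.62736705 0.02334845] 0.0001746209294408163 33
```

```bash
python3 -m jog '[[[0,0,0,0,0,0.02,0],[0,0,0,0,0,0.02,0],[0,0,0,0,0,0.01,0],[0,0,0,0,0,0,0],[0,0,0,0,0,0,0],[0,0,0,0,0,0,0]]]' >/dev/null
cat > fl.py <<'E'
from meas import *
from scipy.spatial.transform import Rotation as Ro
from scipy.optimize import least_squares
import st as T
S=snap("wrist");s=bot.get_state();p=s["position"];R=Ro.from_quat(s["eef_rot"]).as_matrix()
C=-S[1].T@S[2]; print("cam in tool",(C-p)@R)
P=cloud(S); L=(P-p)@R
q=L[(abs(L[...,0])<.05)&(abs(L[...,1])<.045)&(L[...,2]>.019)&(L[...,2]<.030)&(S[0]["img"].max(2)<120)]
h=cv2.convexHull(q[:,:2].astype(np.float32))[:,0]; e=h[h[:,0]>.006]
f=least_squares(lambda c:np.hypot(*(e-c).T)-.034,[0,0],loss="soft_l1",f_scale=.001); zt=np.median(q[:,2])
c=p+R@[*f.x,zt]; print("flange in tool",f.x,zt,abs(f.fun).max(),"world",c)
Z=P[...,2]
d=P[(abs(Z-.063)<.004)&(np.hypot(P[...,0]-.627,P[...,1]-.023)<.045)][:,:2]
if len(d)>20:
    h=cv2.convexHull(d.astype(np.float32))[:,0];e=h[(h-[.627,.023])@[.9936,.1132]>.0]
    f=least_squares(lambda c:np.hypot(*(e-c).T)-.0365,[.627,.023]);print("collar",f.x,len(e))
    print("collar-cap in tool",R.T@np.array([*(f.x-c[:2]),0]))
# bar direction
b=L[(abs(L[...,0])<.05)&(abs(L[...,1])<.02)&(L[...,2]>-.012)&(L[...,2]<-.001)&(S[0]["img"].max(2)<120)]
E
python3 fl.py
```

```text
t 13.2 fix xy mm 43.9 42.2 z 0.1609 tool x yaw rel fix 0.02 tilt -1.0 F [ 0.1 -1.1 -1.2] M [ 0.01 -0.01 -0.02] w 0.146 ff 79.4 q7 -1.33
cam in tool [ 0.07967045 -0.00031671 -0.12599536]
flange in tool [-0.00078487 -0.0006293 ] 0.023928408228080764 0.00041109035859114573 world [0.62453191 0.02460237 0.13694481]
collar [0.6273608 0.0232358] 31
collar-cap in tool [2.65519175e-03 1.67930701e-03 3.10272001e-06]
```

```bash
python3 -m jog '[[[0,0,0,0.0027,0.0017,0.01,0],[0,0,0,0,0,0.015,0],[0,0,0,0,0,0.013,0],[0,0,0,0,0,0,0],[0,0,0,0,0,0,0],[0,0,0,0,0,0,0]]]' >/dev/null; python3 fl.py
```

```text
t 13.85 fix xy mm 46.5 40.8 z 0.1223 tool x yaw rel fix 0.02 tilt -1.0 F [-0.6  0.2 -1. ] M [-0.01  0.02  0.02] w 0.147 ff 79.4 q7 -1.31
cam in tool [ 0.079663   -0.00044731 -0.12578749]
flange in tool [-0.00070084 -0.00068085] 0.02413671491569116 0.0004576659241344455 world [0.62735376 0.02338713 0.09827688]
collar [0.62737502 0.02312039] 38
collar-cap in tool [-9.14685618e-06  2.67427687e-04  1.07178760e-08]
```

Aligned. I'll descend slowly.

```bash
python3 -m jog '[[[0,0,0,0,0,0.006,0],[0,0,0,0,0,0.004,0],[0,0,0,0,0,0.003,0],[0,0,0,0,0,0.003,0],[0,0,0,0,0,0.002,0],[0,0,0,0,0,0.002,0],[0,0,0,0,0,0,0]]]' >/dev/null; python3 st.py
```

```text
t 14.6 fix xy mm 46.2 40.9 z 0.1017 tool x yaw rel fix 0.02 tilt -1.0 F [-1.   0.1 -0.2] M [-0.05  0.03  0.  ] w 0.145 ff 79.4 q7 -1.3
```

```bash
python3 -m jog '[[[0,0,0,0,0,0.002,0],[0,0,0,0,0,0.002,0],[0,0,0,0,0,0.002,0],[0,0,0,0,0,0.001,0],[0,0,0,0,0,0,0]]]' >/dev/null; python3 st.py
```

```text
t 15.1 fix xy mm 46.4 40.8 z 0.095 tool x yaw rel fix 0.02 tilt -1.0 F [-0.9 -0.8  5.5] M [-0.01  0.12 -0.06] w 0.146 ff 80.4 q7 -1.29
```

```bash
python3 -m jog '[[[0,0,0,0,0,0.002,0],[0,0,0,0,0,0.002,0],[0,0,0,0,0,0,0]]]' >/dev/null; python3 st.py;  python3 -m jog '[[[0,0,0,0,0,0.001,0],[0,0,0,0,0,0.001,0],[0,0,0,0,0,0,0]]]' >/dev/null; python3 st.py
```

```text
t 15.4 fix xy mm 46.5 40.9 z 0.0928 tool x yaw rel fix 0.02 tilt -1.0 F [-13.9   1.6  34. ] M [ 0.05  2.85 -0.06] w 0.146 ff 84.4 q7 -1.29
t 15.7 fix xy mm 46.5 40.9 z 0.0927 tool x yaw rel fix 0.01 tilt -1.0 F [-29.1   1.8  65.5] M [0.11 6.18 0.05] w 0.145 ff 89.4 q7 -1.29
```

```bash
python3 -m jog '[[[0,0,0,0,0,-0.0015,0],[0,0,0,0,0,-0.0015,0],[0,0,0,0,0,0,0]]]' >/dev/null; python3 st.py
```

```text
t 16.0 fix xy mm 46.5 40.9 z 0.0929 tool x yaw rel fix 0.02 tilt -1.0 F [-5.4 -0.4 16.9] M [-0.18  1.26  0.  ] w 0.147 ff 82.3 q7 -1.29
```

```bash
python3 -m jog '[[[0,0,0.05,0,0,0,0],[0,0,0.07,0,0,0,0],[0,0,0.07,0,0,0,0],[0,0,0.07,0,0,0,0],[0,0,0.07,0,0,0,0],[0,0,0.05,0,0,0,0],[0,0,0,0,0,0,0]]]' >/dev/null; python3 st.py
```

```text
t 16.7 fix xy mm 47.2 40.4 z 0.0929 tool x yaw rel fix -21.87 tilt -1.0 F [-0.1 -0.9 10.9] M [-0.45 -0.09 -0.04] w 0.148 ff 81.3 q7 -1.61
```

```bash
python3 -m jog '[[[0,0,0.05,0,0,0.0004,0],[0,0,0.07,0,0,0,0],[0,0,0.07,0,0,0,0],[0,0,0.07,0,0,0,0],[0,0,0.07,0,0,0,0],[0,0,0.07,0,0,0,0],[0,0,0,0,0,0,0],[0,0,0,0,0,0,0]]]' >/dev/null; python3 st.py
python3 - <<'E'
from h import *
S=snap("side");cv2.imwrite("pics/s9.png",cv2.resize(S[0]["img"][130:240,210:350],(700,550),interpolation=cv2.INTER_CUBIC))
E
```

```text
t 17.5 fix xy mm 47.3 40.1 z 0.0928 tool x yaw rel fix -44.7 tilt -1.0 F [ 1.2 -2.  15.3] M [-0.68  0.18 -0.13] w 0.147 ff 82.0 q7 -1.95
```

View pics/s9.png

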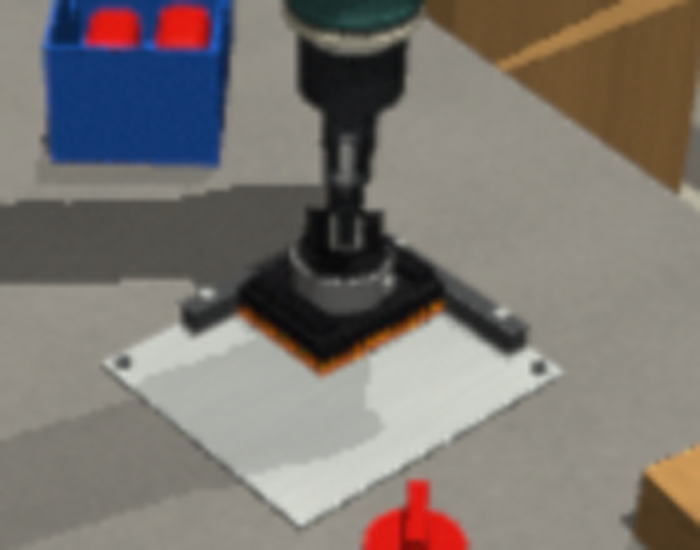

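The crop shows the cap flush in the collar at (345,265), the lamp against both stops, and the fingers still on the bar. Measured turn is -44.7° with a 15 N press, so I'm handing in.

```bash
python3 -c "
from cell import bot
print(bot.hand_in())"
```

```text
the job is handed in; nothing more can be done
None
```

I handed the job in at about 17.5 s: the lamp is against both stops, and the cap is flush in the collar, turned 44.7° clockwise and still gripped (82 N) under a 15 N press; the hand-in returned no verdict.

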